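Snap the lens plate back into the stereoscope viewer head

ROBOT

A 6-joint arm with a two-finger parallel gripper is mounted at the origin on the work surface. World frame = base frame: x ahead of the robot, y to its left, z up, the work surface at z = 0. Lengths are in m, angles in rad, forces in N, time in s.
With the tool pointing down it reaches from about 0.425 to 0.95 m from the base axis. Payload 3.5 kg.
Tool frame: the origin (TCP) lies between the finger pads; the fingertips stand 25 mm ahead of it and the grasp point (between the pads) lies 6 mm ahead of it; z points along the fingers, y is the line along which they close (so a half turn about z gives the same grasp; the last joint's range is limited). The gripper opens to 85 mm and grips with 20 to 120 N. Pads are 22 mm wide; open, the fingers measure 114 mm over their backs; the gripper's body (76 mm by 85 mm) begins 54 mm behind the grasp point. The pads swing forward as they close: fully open they stand 13 mm farther back than shut.
Start: joints at [1.124, 0.286, 1.577, -0, 1.279, -0.15], TCP at [0.197, 0.645, 0.256] pointing down, gripper open.
Joint ranges: [-2.77, 2.77], [-0.9, 2.22], [0.21, 2.48], [-1.53, 4.67], [0.24, 2.81], [-2.84, 2.84]. Speed limits (rad/s): [2.79, 2.79, 3.14, 3.14, 3.14, 3.14].

INTERFACE

Orientations are given as a unit quaternion [w, x, y, z].
In Python, from rig import ctrl, vision, job gives the robot as it stands.
- The arm moves only by the tool arm_command, never from a script. Its argument "deltas" is a list of rows, each a list of 5 numbers: the shift along the tool's x, y, z in mm, then the turn about the tool's z in rad, then the opening, from 0 (shut) to 1 (fully open). In form: [[dx, dy, dz, spin, fingers], ...]. A call has 1 to 8 rows; each row is the pose to reach, as a shift and turn from the pose commanded when the call began, along the tool's axes at that moment; what a row does not reach only later rows make up. A row lasts 1/10 s, in which the tool goes at most 50 mm and 8.59 degrees, less where a joint would pass 70% of its speed; a pose out of reach is approached as far as the arm can. A call with a gripper value outside its range is refused whole. The fingers move at their own pace and stop on an object; "force" is the grip in N (left out, the last holds). Time passes only in rows, so rows that repeat a pose let the fingers close. It gives the time, the measured TCP pose, the force, the opening and the grip force at its end, in the units of the state.
- ctrl.get_obs(): the state, without advancing time (a new reading comes with each control period).
- vision.grab_frame(name): name is "side" or "top"; returns a dict with "color" (400x640x3 uint8, blue, green, red), "fx", "fy", "cx", "cy" (pixels), "eye" and "rotation" of the camera in the world. Camera axes: x right, y down, z forward; pixel columns grow to the right and rows downward; lengths in m; the calibration is good to about 2 mm. A picture is of the moment at which its call begins. There is no depth.
- job.finish_job(): hands the job in; it is judged then, once.
The state is a dict: "time": time; "qpos": joint angles; "qvel": joint speeds; "joint_torque": joint torques, N m; "position": TCP position; "orientation": TCP orientation; "contact_force": force on the tool from outside, world axes, zero at the start; "moment": the same for the moment, N m; "gripper_width": opening from 0.0 (shut) to 1.0 (fully open); "gripper_force": force on a finger pad.
Only numpy, scipy, OpenCV 4.12 (cv2) and the standard library are available. Lean on these libraries where they do the work, as an engineer would, in place of code of your own. Each camera call takes 0.05 s, during which the arm holds its last target. There are 200 camera calls.

TASK

Fit the lens plate (the one with the two lenses and an ear at each end) back into the steel bracket of the wooden viewer head: with its other end held up, slide one ear under the bridge of the closed slot until you feel it meet the back, then press the raised end down until its ear snaps under the spring clip of the open slot and the plate sits flat. The bracket is screwed down through long slots and may stand a little to one side, so feel your way and never force anything; let go, and leave everything else where it lies.

Things in the scene. Friction and masses are not known exactly. Their poses are not given: they have to be found in the camera images.
- lens_plate: Lens plate to fit, loose, flat on the tray, lenses up. Aluminium, 130 long (its x) x 56 wide (y) x 8 thick (z), about 0.14 kg; an ear in the middle of each short end: 12 long, 22 wide, 6 thick, undersides level, so 154 over both ears. Two 36 mm brass lens mounts 31.5 either side of the middle of its top, under 1 proud. Origin: centre of underside. Same after half a turn about z.
- ear_a (a point): Middle of the lower edge of the end of the ear at the plate's +x end, 77 mm from the plate's origin.
- ear_b (a point): The same point on the ear at the plate's -x end.
- viewer_head: Viewer head, fixed: cherrywood board 240 (its x) x 96 (y) x 12; origin: centre of its underside, z up. On it along x, between wooden rails (62 apart, 12 wide, x from -60 to 60, tops 4 above the seat), a steel lens bracket that may stand up to 16 mm off the middle either way along x: this is not reported. Closed slot at the +x end. Black studs 28 high at x = -111 and 111, y = 36.
- bed (a point): Middle of the board, 16 mm above its origin (seat height), same axes as viewer_head. With the bracket centred, the lens plate's origin lies here when home (0 to 1 mm towards +x); otherwise it is as far off along x as the bracket. The bracket's seat is a flat steel strip 156 x 50; sizes along x in the next two entries are from the bracket's own middle, heights from the seat.
- closed_end (a point): Middle of the board's +x end, on its top. The closed slot by it opens towards -x: bridge from x = 68 to 86, 44 wide, roof 10 up, top 15 up; opening 25.4 wide, mouth flared 2 a side; back stop at x = 78. A leaf spring slopes in and down from the mouth's top; its end (x = 77, 4.6 up) bears on the ear with 1.2 N plus 1.1 N per mm: the ear takes 3 to 9 N to push in.
- open_end (a point): Middle of the board's -x end, on its top. Open slot by it: jambs x from -91 to -71, 25.4 apart, flared tops 15 up. Snap clip between them: V-bend tip at x = -73.5, 8.5 up, sloping from there up and out to x = -79.5, 21 up. The plate must enter with this end 20 to 35 up; let go, its ear rests on the slope, 14 up. Pressed down near x = -57 with 8 to 16 N it snaps under the tip.
- blank_plate: Blanking plate, loose bystander: plain aluminium plate 122 x 56 x 6 without ears or lenses. Origin: centre of its underside. Not to be moved.
- prism_a: Smoky glass prism, loose bystander: 38 long (x) x 34 wide, roof-shaped, 28 high. Origin: centre of its underside. Not to be moved.
- prism_b: The other smoky glass prism, same size and origin. Not to be moved.
- knob: Ivory-coloured turned resin knob, loose bystander, standing, 28 across and 34 high. Origin: centre of its underside. Not to be moved.
- hinge: Brass hood hinge, loose bystander, opened to an L, 34 long (x) x 21 wide and 21 high. Origin: middle of its knuckle, at the underside. Not to be moved.
- card_carrier: Cherrywood card carrier, loose bystander: cross bar 178 long (y) x 22, with two wire loops up to 60 high. Origin: centre of its underside. Not to be moved.
Things that resemble listed ones, but are neither listed nor needed, are in the scene too. What is shaped like the lens_plate but red is not meant.

How it is judged:
By the outcome, as a careful person would: the job done as asked, in the order asked, and still so for the second after the job is handed in, with the robot touching nothing.
It also fails if it takes over 48 s, if anything falls off the work surface, if the arm or the gripper's body presses on something with over 40 N, if the wrist force passes 120 N, or if a joint passes its speed limit or range.

## Working session

There is one attempt and no reset: what is moved stays moved. The work goes in short steps, Python scripts to look and compute and a tool call to move; the robot and the scene stay as the last step left them, time stands still between calls to the robot, and variables do not carry over. Pictures are saved under pics/ and viewed, at most 10 in all, crops included, and the job is handed in when it is done.

Besides the shell and the picture viewer there is one more tool, called after "Call:" as a command line: name --pt "numbers of a row" for each row, then --argument value for the rest. arm_command: Moves the arm, as the interface text tells. Its arguments: {"type":"object","properties":{"deltas":{"type":"array","items":{"type":"array","items":{"type":"number"}}},"force":{"type":"number"}},"required":["deltas"]}

```bash
mkdir -p pics; ls
python3 - <<'E'
from rig import ctrl, vision, job
import cv2,numpy as np
for n in ("top","side"):
    f=vision.grab_frame(n); cv2.imwrite(f"pics/{n}0.png",f["color"])
    print(n,f["fx"],f["fy"],f["cx"],f["cy"],np.round(f["eye"],4).tolist(),np.round(f["rotation"],4).tolist())
o=ctrl.get_obs(); print(o)
E
```

```text
pics
top 432.6019416279638 432.6019416279638 319.7280223776107 198.05360817523754 [0.4154, -0.0374, 1.0484] [0.013, -0.7029, 0.711, -0.0144]
side 392.54308080983014 392.54308080983014 313.1016574794231 203.1483607747103 [-0.0818, -0.7061, 0.7374] [-0.4167, 0.8469, -0.2979, 0.1426]
{'time': 0.1, 'qpos': array([ 1.12400337e+00,  2.87111173e-01,  1.57801672e+00,  2.44853549e-05,
        1.27860100e+00, -1.49991156e-01]), 'qvel': array([-0.00069865, -0.00302454, -0.00380753,  0.0006765 , -0.00071785,
       -0.00016386]), 'joint_torque': array([ 9.02604097e-04, -4.07295513e+01, -2.93699402e+01, -1.38528180e-04,
        3.37692145e-03,  2.25082698e-05]), 'position': array([0.19714029, 0.64501165, 0.25507022]), 'orientation': array([-3.25211297e-04,  1.47860212e-01,  9.89007693e-01, -1.01747264e-03]), 'contact_force': array([-0.80994103, -0.28659552, -0.66400996]), 'moment': array([0.01507406, 0.03767307, 0.01578616]), 'gripper_force': 0.0, 'gripper_width': 0.999951994218841}
```

View pics/top0.png

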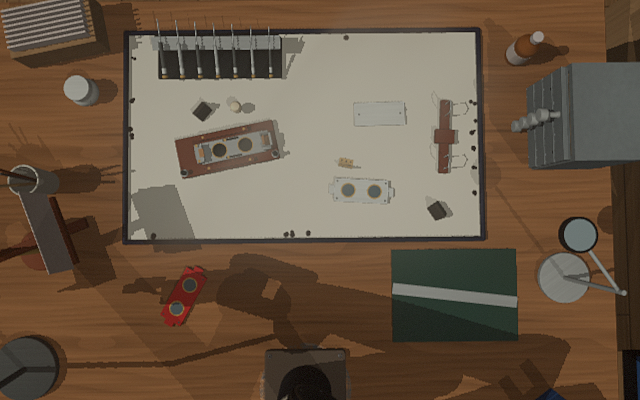

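View pics/side0.png

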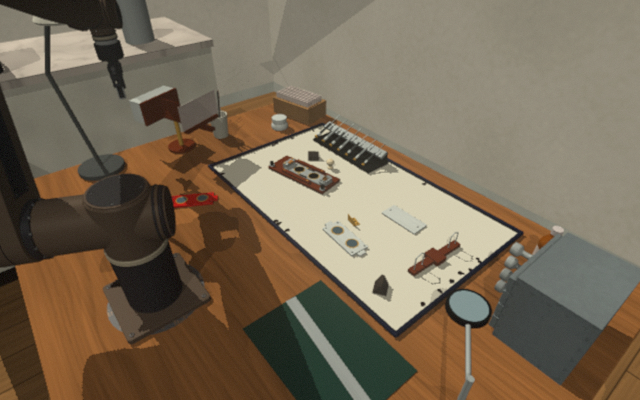

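```bash
cat > h.py <<'E'
from rig import ctrl, vision, job
import cv2, numpy as np
from scipy.spatial.transform import Rotation as R
def cam(f):
    q=np.array(f["rotation"],float)
    return (R.from_quat(q[[1,2,3,0]]).as_matrix() if q.size==4 else q.reshape(3,3)), np.array(f["eye"])
def unproj(f,uv,z):
    M,e=cam(f); uv=np.atleast_2d(uv).astype(float)
    d=np.c_[(uv[:,0]-f["cx"])/f["fx"],(uv[:,1]-f["cy"])/f["fy"],np.ones(len(uv))]@M.T
    return e+d*((z-e[2])/d[:,2])[:,None]
def proj(f,P):
    M,e=cam(f); p=(np.atleast_2d(P)-e)@M
    return np.c_[f["fx"]*p[:,0]/p[:,2]+f["cx"],f["fy"]*p[:,1]/p[:,2]+f["cy"]]
def crop(f,x0,y0,w,h,s,name):
    cv2.imwrite("pics/"+name,cv2.resize(f["color"][y0:y0+h,x0:x0+w],None,fx=s,fy=s,interpolation=cv2.INTER_CUBIC))
E
python3 - <<'E'
from h import *
f=vision.grab_frame("top")
crop(f,168,112,128,72,6,"head.png"); crop(f,316,165,90,50,8,"plate.png")
print(np.round(unproj(f,[[362,190],[230,150],[125,30],[485,238]],0.0),3))
E
```

```text
[[ 0.474 -0.143  0.   ]
 [ 0.576  0.177  0.   ]
 [ 0.875  0.435  0.   ]
 [ 0.355 -0.438  0.   ]]
```

View pics/head.png

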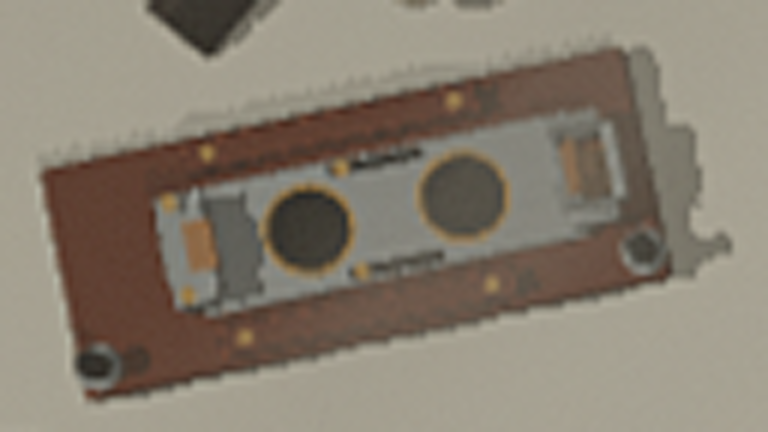

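View pics/plate.png

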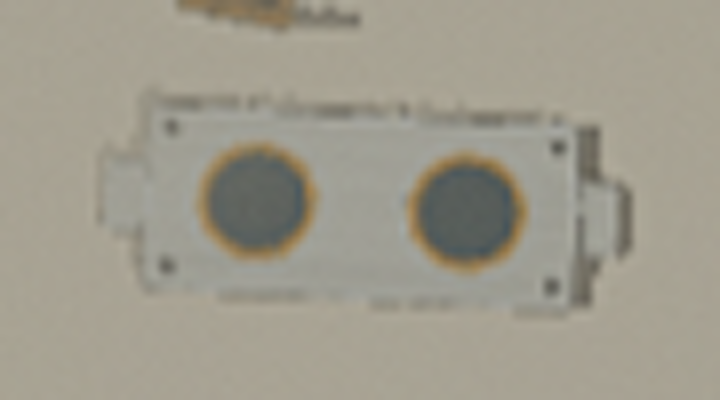

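The top view holds two things shaped like the lens plate. The silver one with two lenses and ears is at (362,190). The red one at (184,296) lies outside the tray and isn't the one meant, and the eared crop confirms the silver plate. The head is at (230,150). Its studs are at crop (97,365) and (642,245), so head +y points down in the image and head +x, the closed slot, is at the left end. I'll fit the rings and the board numerically in both cameras.

```bash
cat >> h.py <<'E'
def rings(f,x0,y0,w,h):
    c=cv2.resize(f["color"][y0:y0+h,x0:x0+w],None,fx=8,fy=8,interpolation=cv2.INTER_CUBIC)
    hs=cv2.cvtColor(c,cv2.COLOR_BGR2HSV)
    m=cv2.inRange(hs,(10,90,70),(30,255,255)); out=[]
    for k in cv2.findContours(m,cv2.RETR_EXTERNAL,cv2.CHAIN_APPROX_NONE)[0]:
        if cv2.contourArea(k)>4000:
            (a,b),ax,_=cv2.fitEllipse(cv2.convexHull(k)); out.append([x0+(a+.5)/8-.5,y0+(b+.5)/8-.5,ax[0]/8,ax[1]/8])
    return np.array(sorted(out))
E
python3 - <<'E'
from h import *
np.set_printoptions(suppress=True,precision=4)
t=vision.grab_frame("top"); s=vision.grab_frame("side")
for n,f,b in (("plate top",t,(325,170,75,40)),("head top",t,(200,130,60,35)),("plate side",s,(318,212,56,50)),("head side",s,(265,150,80,45))):
    r=rings(f,*b); print(n,r.round(2).tolist())
    for z in (.009,.0165): print(z,unproj(f,r[:,:2],z).tolist() if len(r) else '')
c=cv2.resize(t["color"][112:184,168:296],None,fx=8,fy=8,interpolation=cv2.INTER_CUBIC)
hs=cv2.cvtColor(c,cv2.COLOR_BGR2HSV); m=cv2.inRange(hs,(0,90,30),(12,255,255))|cv2.inRange(hs,(170,90,30),(180,255,255))
k=np.vstack([k for k in cv2.findContours(m,cv2.RETR_EXTERNAL,cv2.CHAIN_APPROX_NONE)[0] if cv2.contourArea(k)>2000])
q=cv2.boxPoints(cv2.minAreaRect(k)); uv=np.array([168,112])+(q+.5)/8-.5
P=unproj(t,uv,.0135); print(uv,P,np.linalg.norm(np.diff(P,axis=0),axis=1),P.mean(0))
crop(s,255,140,130,120,5,"side1.png")
E
```

```text
plate top []
0.009 
0.0165 
head top [[218.97, 149.79, 15.1, 15.78], [231.37, 134.92, 9.63, 34.44]]
0.009 [[0.5749831616268264, 0.20217281877148394, 0.008999999999999897], [0.6107806456777566, 0.1721368795284146, 0.008999999999999897]]
0.0165 [[0.5738318316782559, 0.20044445349761733, 0.01649999999999996], [0.6093710070629783, 0.1706252485756847, 0.01649999999999996]]
plate side [[352.78, 220.4, 6.51, 15.79]]
0.009 [[0.5389946295945325, -0.10190644442183017, 0.009000000000000008]]
0.0165 [[0.5326022652662595, -0.1081273935090824, 0.01649999999999996]]
head side [[296.74, 179.65, 9.92, 61.31], [330.07, 182.06, 11.87, 18.17]]
0.009 [[0.537971909132209, 0.16553866412259255, 0.009000000000000008], [0.6138982784702477, 0.08583156654197166, 0.009000000000000119]]
0.0165 [[0.531590075295117, 0.15656395341554175, 0.01649999999999996], [0.6067346650636894, 0.07767756385735458, 0.01649999999999996]]
[[173.9991 140.101 ]
 [271.1557 119.3743]
 [279.3424 157.7495]
 [182.1858 178.4762]] [[0.5989 0.3092 0.0135]
 [0.6466 0.0752 0.0135]
 [0.5535 0.0562 0.0135]
 [0.5062 0.2894 0.0135]] [0.2388 0.095  0.238 ] [0.5763 0.1825 0.0135]
```

View pics/side1.png

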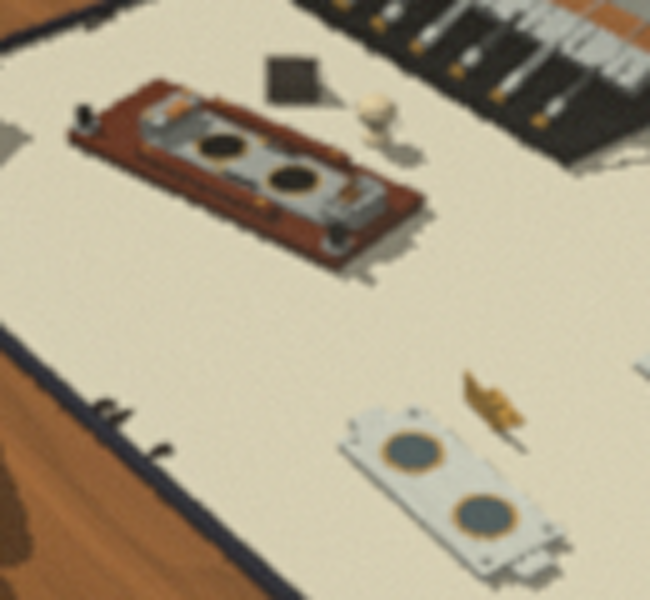

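The side crop shows the bridge at the left end, around (175,105), and the clip at the right, around (355,195). The head rings are at (221,146) and (293,180), and the plate rings at (413,452) and (485,517). Next I'll triangulate the ring centres.

Run:
```python
from h import *
np.set_printoptions(suppress=True,precision=4)
t=vision.grab_frame("top"); s=vision.grab_frame("side")
g=lambda o,sc,p:np.array(o)+(np.array(p,float)+.5)/sc-.5
T=np.vstack([g((168,112),6,[[308,229],[463,196]]),g((316,165),8,[[257,202],[467,212]])])
S=np.vstack([g((255,140),5,[[221,146],[293,180]]),g((255,140),5,[[413,452],[485,517]])])
def PM(f):
    M,e=cam(f);K=np.array([[f["fx"],0,f["cx"]],[0,f["fy"],f["cy"]],[0,0,1]]);return K@np.c_[M.T,-M.T@e]
X=cv2.triangulatePoints(PM(t),PM(s),T.T,S.T);X=(X[:3]/X[3]).T
print("tri",X)
for z in (.0085,.0105,.0165): print(z,unproj(t,T,z)[:,:2].tolist())
H=unproj(t,T[:2],.0165);P=unproj(t,T[2:],.009)
for n,Q in(("head",H),("plate",P)):
    d=Q[0]-Q[1];print(n,Q.mean(0),np.linalg.norm(d),"axis deg",np.degrees(np.arctan2(d[1],d[0])))
# studs top z .040
st=unproj(t,g((168,112),6,[[97,365],[642,245]]),.040);d=st[0]-st[1];print("studs",st,np.linalg.norm(d),np.degrees(np.arctan2(d[1],d[0])))
```

```text
tri [[ 0.5732  0.2     0.0198]
 [ 0.5859  0.1384  0.0188]
 [ 0.4747 -0.1071  0.0118]
 [ 0.4708 -0.17    0.0112]]
0.0085 [[0.575164165389145, 0.20241375343857498], [0.5878292597583268, 0.13998697540856067], [0.4747677446656614, -0.10723992156112441], [0.4710406128947867, -0.17040224005158028]]
0.0105 [[0.5748569435688377, 0.20195261425394836], [0.587497679201068, 0.13964590145364547], [0.47465361497179015, -0.10710550478734554], [0.4709336515819589, -0.17014634338539023]]
0.0165 [[0.5739352781079154, 0.2005691967000685], [0.5865029375292917, 0.13862267958889996], [0.47431122589017627, -0.10670225446600898], [0.47061276764347537, -0.16937865338682007]]
head [0.5802 0.1696 0.0165] 0.0632085203555344 axis deg 101.4684650858091
plate [ 0.4729 -0.1388  0.009 ] 0.06324176688942539 axis deg 86.62296160001137
studs [[0.518  0.2774 0.04  ]
 [0.5626 0.0649 0.04  ]] 0.21717520359303846 101.85064037873003
```

```bash
cat >> h.py <<'E'
def go(x,y,z,yaw,d=None):
    """mm deltas in tool axes + spin (rad) to bring TCP to x,y,z (m), tool y at yaw deg (mod 180)"""
    o=ctrl.get_obs(); q=o["orientation"]; M=R.from_quat(np.array(q)[[1,2,3,0]]).as_matrix()
    s=M.T@(np.array([x,y,z])-o["position"])*1000
    cur=np.degrees(np.arctan2(M[1,1],M[0,1])); e=(cur-yaw+90)%180-90
    print("t",round(o["time"],2),"pos",o["position"].round(4),"yaw",round(cur,2),"delta",s.round(1),"spin",round(np.radians(e),4),"F",np.round(o["contact_force"],1),"w",round(o["gripper_width"],3),"gf",round(o["gripper_force"],1),"q6",round(o["qpos"][5],2))
E
python3 - <<'E'
from h import *
s=vision.grab_frame("side");t=vision.grab_frame("top")
print(unproj(s,[[181,146],[103,167],[220,135]],0)[:,:2].round(3).tolist())
print(unproj(t,[[35,185],[25,235],[70,270],[45,165]],0)[:,:2].round(3).tolist(),unproj(t,[[35,185],[25,235],[70,270]],0.2)[:,:2].round(3).tolist())
print(proj(s,[[.197,.645,.256],[.3,.5,.25],[.45,.3,.2]]).round().tolist())
print(proj(t,[[.197,.645,.256],[.3,.5,.25],[.45,.3,.2]]).round().tolist())
go(.45,.30,.22,0); go(.4702,-.1805,.15,-3.4)
E
```

```text
[[0.34, 0.635], [0.065, 0.668], [0.497, 0.621]]
[[0.495, 0.65], [0.375, 0.673], [0.289, 0.563], [0.544, 0.627]] [[0.48, 0.519], [0.383, 0.537], [0.314, 0.449]]
[[121.0, 89.0], [170.0, 97.0], [246.0, 120.0]]
[[-57.0, 340.0], [26.0, 281.0], [147.0, 199.0]]
t 0.45 pos [0.1973 0.6455 0.2562] yaw 73.0 delta [-342.6 -256.5   36.2] spin 1.274 F [-0.2 -0.2 -0.5] w 1.002 gf 0.0 q6 -0.15
t 0.45 pos [0.1973 0.6455 0.2562] yaw 73.0 delta [-502.5 -710.   106.3] spin 1.3334 F [-0.2 -0.2 -0.5] w 1.002 gf 0.0 q6 -0.15
```

Call:
arm_command --pt "0 0 -50 0 1" --pt "0 0 -100 0 1" --pt "0 0 -150 0 1" --pt "-35 -25 -160 0.1 1" --pt "-75 -55 -160 0.25 0.78" --pt "-115 -85 -160 0.4 0.78" --pt "-155 -115 -160 0.55 0.78" --pt "-195 -145 -160 0.7 0.78"

```text
time: 1.25
position: [0.3421, 0.4481, 0.4166]
orientation: [0.0, 0.48, 0.877, 0.0]
contact_force: [1.3, -1.5, -0.5]
gripper_width: 0.781
gripper_force: 0.0
```

Run:
```python
from h import *
go(.45,.30,.36,-3.4); go(.4702,-.1805,.12,-3.4)
```

```text
t 1.25 pos [0.3421 0.4481 0.4166] yaw 32.56 delta [-182.9   11.2   56.6] spin 0.6277 F [ 1.3 -1.5 -0.5] w 0.781 gf 0.0 q6 0.17
t 1.25 pos [0.3421 0.4481 0.4166] yaw 32.56 delta [-598.8 -230.6  296.4] spin 0.6277 F [ 1.3 -1.5 -0.5] w 0.781 gf 0.0 q6 0.17
```

Call:
arm_command --pt "-45 3 10 0.1 0.78" --pt "-90 6 20 0.2 0.78" --pt "-135 8 35 0.3 0.78" --pt "-183 11 57 0.4 0.78" --pt "-225 -13 80 0.5 0.78" --pt "-265 -37 95 0.6 0.78" --pt "-305 -60 110 0.628 0.78" --pt "-345 -84 130 0.628 0.78"

```text
time: 2.05
position: [0.4582, 0.1166, 0.2882]
orientation: [0.001, 0.726, 0.688, 0.001]
contact_force: [0.6, -0.1, -0.0]
gripper_width: 0.782
gripper_force: 0.0
```

Run:
```python
from h import *
go(.4702,-.1805,.12,-3.4)
```

```text
t 2.05 pos [0.4582 0.1166 0.2882] yaw -3.12 delta [-296.    27.8  168.2] spin 0.005 F [ 0.6 -0.1 -0. ] w 0.782 gf 0.0 q6 0.09
```

Call:
arm_command --pt "-40 4 20 0.005 0.78" --pt "-80 8 40 0.005 0.78" --pt "-120 12 60 0.005 0.78" --pt "-160 15 80 0.005 0.78" --pt "-200 19 100 0.005 0.78" --pt "-240 23 120 0.005 0.78" --pt "-275 26 150 0.005 0.78" --pt "-296 28 190 0.005 0.78"

```text
time: 2.85
position: [0.4718, -0.1823, 0.0993]
orientation: [0.003, 0.728, 0.685, 0.001]
contact_force: [0.5, 0.8, -0.6]
gripper_width: 0.782
gripper_force: 0.0
```

Run:
```python
from h import *
t=vision.grab_frame("top");s=vision.grab_frame("side")
a=cv2.resize(t["color"][130:240,300:440],None,fx=4,fy=4,interpolation=2);b=cv2.resize(s["color"][190:300,290:350+80],None,fx=4,fy=4,interpolation=2)
cv2.imwrite("pics/grasp.png",cv2.resize(np.hstack([a[:,:400],b[:,:400]]),None,fx=1,fy=1))
go(.4702,-.1805,.06,-3.4)
```

```text
t 2.95 pos [ 0.4666 -0.179   0.0926] yaw -3.59 delta [-1.5  4.  32.6] spin -0.0034 F [-1.4  0.8 -0. ] w 0.781 gf 0.0 q6 -0.51
```

View pics/grasp.png

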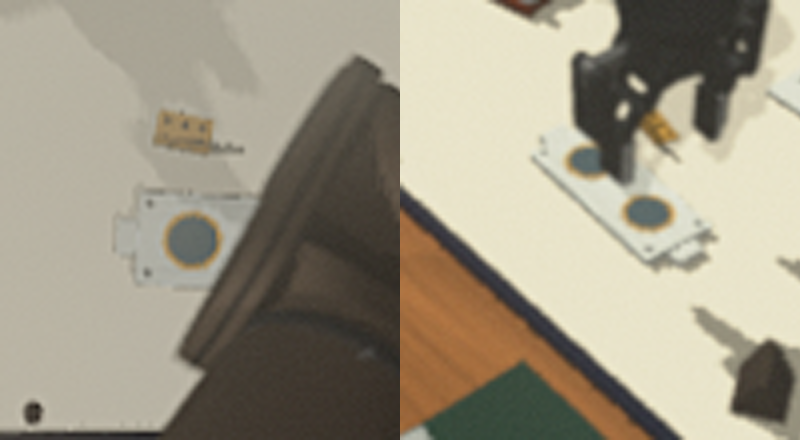

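The plate is undisturbed and the fingers straddle its near end. I'm descending in small steps to feel for the tray.

Call:
arm_command --pt "-1 1 20 0 0.78" --pt "-1 1 40 0 0.78" --pt "-1 1 46 0 0.78" --pt "-1 1 46 0 0.78"

```text
time: 3.35
position: [0.471, -0.1789, 0.0524]
orientation: [-0.0, 0.727, 0.686, -0.0]
contact_force: [0.9, -0.6, 0.2]
gripper_width: 0.778
gripper_force: 0.0
```

Run:
```python
from h import *
go(.4702,-.1805,.04,-3.4)
```

```text
t 3.35 pos [ 0.471  -0.1789  0.0524] yaw -3.33 delta [-1.6 -0.7 12.4] spin 0.0012 F [ 0.9 -0.6  0.2] w 0.778 gf 0.0 q6 -0.51
```

Call:
arm_command --pt "-2 0 8 0 0.78" --pt "-2 0 14 0 0.78" --pt "-2 0 17 0 0.78" --pt "-2 0 19 0 0.78" --pt "-2 0 21 0 0.78" --pt "-2 0 21 0 0.78"

```text
time: 3.95
position: [0.4708, -0.1817, 0.0308]
orientation: [-0.0, 0.728, 0.686, -0.0]
contact_force: [-0.9, 0.4, 1.1]
gripper_width: 0.78
gripper_force: 0.0
```

Call:
arm_command --pt "0 0 1 0 0.78" --pt "0 0 2 0 0.78" --pt "0 0 3 0 0.78" --pt "0 0 3 0 0.78"

```text
time: 4.35
position: [0.4708, -0.1817, 0.0279]
orientation: [-0.0, 0.728, 0.686, -0.0]
contact_force: [0.5, -0.2, -0.8]
gripper_width: 0.777
gripper_force: 0.0
```

Call:
arm_command --pt "0 0 1 0 0.78" --pt "0 0 2 0 0.78" --pt "0 0 3 0 0.78" --pt "0 0 3 0 0.78"

```text
time: 4.75
position: [0.4708, -0.1816, 0.0248]
orientation: [-0.0, 0.728, 0.686, -0.0]
contact_force: [-0.1, -0.5, -0.1]
gripper_width: 0.78
gripper_force: 0.0
```

Call:
arm_command --pt "0 0 1 0 0.78" --pt "0 0 2 0 0.78" --pt "0 0 3 0 0.78" --pt "0 0 3 0 0.78"

```text
time: 5.15
position: [0.471, -0.1817, 0.0223]
orientation: [-0.0, 0.728, 0.686, -0.0]
contact_force: [-1.4, 0.6, 3.2]
gripper_width: 0.779
gripper_force: 1.7
```

Call:
arm_command --pt "0 0 -4 0 0.78" --pt "0 0 -4 0 0.6" --pt "0 0 -4 0 0.6" --pt "0 0 -4 0 0.6" --pt "0 0 -4 0 0.6" --force 20

```text
time: 5.65
position: [0.4713, -0.182, 0.0266]
orientation: [0.0, 0.728, 0.686, 0.0]
contact_force: [-1.2, 0.4, 5.3]
gripper_width: 0.649
gripper_force: 21.7
```

Call:
arm_command --pt "0 0 -5 0 0.6" --pt "0 0 -15 0 0.6" --pt "0 0 -30 0 0.6" --pt "0 0 -30 0 0.6"

```text
time: 6.05
position: [0.4721, -0.1824, 0.0579]
orientation: [0.002, 0.728, 0.686, 0.001]
contact_force: [0.0, 0.1, -1.8]
gripper_width: 0.647
gripper_force: 21.6
```

Run:
```python
from h import *
s=vision.grab_frame("side");crop(s,310,190,90,75,8,"lift.png")
o=ctrl.get_obs();print(o["contact_force"],o["moment"],o["position"])
```

```text
[ 0.00437943  0.66731973 -1.82765933] [-0.02084778 -0.00843321 -0.00519123] [ 0.47156512 -0.18211723  0.05698896]
```

View pics/lift.png

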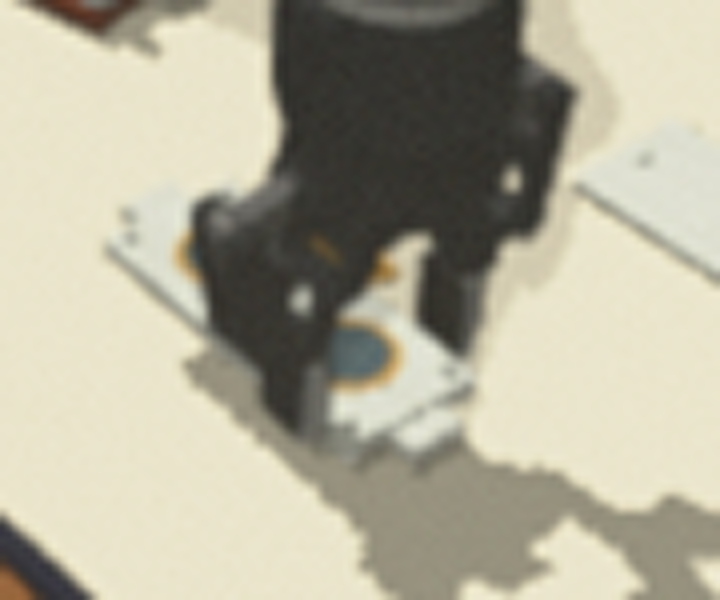

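Run:
```python
from h import *
s=vision.grab_frame("side")
c=np.array([.4727,-.1386]);a=np.radians(86.6);ux=np.array([np.cos(a),np.sin(a)]);uy=np.array([-ux[1],ux[0]])
pts={"L near bottom":(65,28,0),"L far top":(65,-28,8),"R near bot":(-65,28,0),"R far top":(-65,-28,8),"earR end top near":(-77,11,6)}
for n,(x,y,z) in pts.items():
    p=c+(ux*x+uy*y)/1000
    print(n,[((proj(s,[*p,h+z/1000])[0]-[310,190])*8+3.5).round().tolist() for h in (.003,.023,.033,.038)])
```

```text
L near bottom [[98.0, 322.0], [98.0, 279.0], [99.0, 257.0], [99.0, 246.0]]
L far top [[225.0, 244.0], [226.0, 201.0], [227.0, 179.0], [228.0, 168.0]]
R near bot [[335.0, 539.0], [338.0, 495.0], [340.0, 472.0], [340.0, 461.0]]
R far top [[467.0, 451.0], [472.0, 407.0], [474.0, 384.0], [475.0, 373.0]]
earR end top near [[400.0, 525.0], [404.0, 481.0], [406.0, 458.0], [407.0, 447.0]]
```

The plate came up level at about 0.034 m and does not droop in the grip. It will need tilting against a fixed black stud, so I'm triangulating the studs next.

Run:
```python
from h import *
np.set_printoptions(suppress=True,precision=4)
t=vision.grab_frame("top"); s=vision.grab_frame("side")
O=np.array([.576,.182,0]);ux=np.array([-.199,.980,0]);uy=np.array([-.980,-.199,0])
for z in(.015,.031,.043):
  for x in(111,-111):
    p=O+.001*x*ux+.036*uy;p[2]=z
    print(z,x,p,"topcrop",((proj(t,p)[0]-[168,112])*6+2.5).round(),"sidecrop",((proj(s,p)[0]-[255,140])*5+2).round())
a=cv2.resize(t["color"][160:184,168:200],None,fx=12,fy=12,interpolation=2);b=cv2.resize(s["color"][152:176,262:294],None,fx=12,fy=12,interpolation=2)
cv2.imwrite("pics/stud.png",np.hstack([a,b]))
```

```text
0.015 111 [0.5186 0.2836 0.015 ] topcrop [101. 370.] sidecrop [ 85. 128.]
0.015 -111 [0.5628 0.0661 0.015 ] topcrop [645. 254.] sidecrop [336. 247.]
0.031 111 [0.5186 0.2836 0.031 ] topcrop [ 88. 366.] sidecrop [ 84. 108.]
0.031 -111 [0.5628 0.0661 0.031 ] topcrop [641. 248.] sidecrop [336. 227.]
0.043 111 [0.5186 0.2836 0.043 ] topcrop [ 79. 363.] sidecrop [82. 93.]
0.043 -111 [0.5628 0.0661 0.043 ] topcrop [638. 243.] sidecrop [337. 211.]
```

View pics/stud.png

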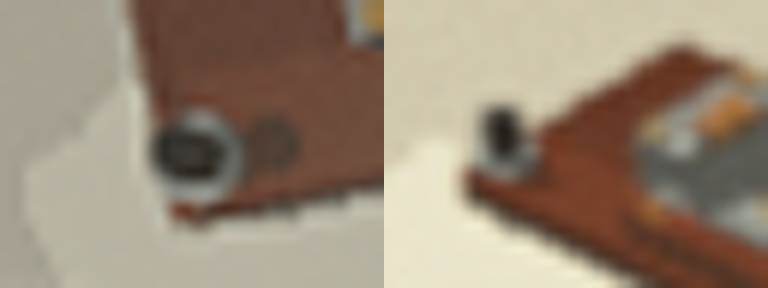

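The stud's base agrees with the prediction (0.519, 0.284), and its top is at about 0.031 m. I'll take the plate there with its front end pointing off the board, rest its rear ear on the stud and lower, so the front tips down in the grip.

Run:
```python
from h import *
go(.5012,.3043,.125,40)
```

```text
t 6.25 pos [ 0.4704 -0.1814  0.0554] yaw -3.38 delta [486.7   2.1 -69.4] spin -0.7571 F [-0.9 -0.  -2.4] w 0.646 gf 21.6 q6 -0.51
```

Call:
arm_command --pt "10 0 -35 0 0.6" --pt "45 0 -60 -0.05 0.6" --pt "85 0 -69 -0.12 0.6" --pt "130 0 -69 -0.2 0.6" --pt "175 0 -69 -0.3 0.6" --pt "220 1 -69 -0.4 0.6" --pt "265 1 -69 -0.5 0.6" --pt "310 1 -69 -0.6 0.6"

```text
time: 7.05
position: [0.4895, 0.1295, 0.1242]
orientation: [-0.0, 0.491, 0.871, -0.0]
contact_force: [-0.3, -0.8, -1.2]
gripper_width: 0.647
gripper_force: 22.5
```

Run:
```python
from h import *
go(.5012,.3043,.125,40); go(.5012,.3043,.08,40)
```

```text
t 7.05 pos [0.4895 0.1295 0.1242] yaw 31.23 delta [143.4 100.7  -0.8] spin -0.1531 F [-0.3 -0.8 -1.2] w 0.647 gf 22.5 q6 -0.49
t 7.05 pos [0.4895 0.1295 0.1242] yaw 31.23 delta [143.4 100.7  44.2] spin -0.1531 F [-0.3 -0.8 -1.2] w 0.647 gf 22.5 q6 -0.49
```

Call:
arm_command --pt "36 25 0 -0.05 0.6" --pt "72 50 0 -0.1 0.6" --pt "108 75 0 -0.153 0.6" --pt "143 101 10 -0.153 0.6" --pt "143 101 30 -0.153 0.6" --pt "143 101 44 -0.153 0.6" --pt "143 101 44 -0.153 0.6"

```text
time: 7.75
position: [0.5005, 0.301, 0.0771]
orientation: [-0.003, 0.425, 0.905, -0.003]
contact_force: [-0.5, -0.5, -1.9]
gripper_width: 0.646
gripper_force: 22.5
```

Run:
```python
from h import *
go(.5012,.3043,.055,40)
```

```text
t 7.75 pos [0.5005 0.301  0.0771] yaw 39.76 delta [ 2.   2.9 22.1] spin -0.0042 F [-0.5 -0.5 -1.9] w 0.646 gf 22.5 q6 -0.33
```

Call:
arm_command --pt "0 0 8 0 0.6" --pt "0 0 15 0 0.6" --pt "1 1 18 0 0.6" --pt "1 1 19 0 0.6" --pt "1 1 19 0 0.6"

```text
time: 8.25
position: [0.5035, 0.3036, 0.0622]
orientation: [0.0, 0.425, 0.905, 0.0]
contact_force: [0.2, -0.2, -1.7]
gripper_width: 0.646
gripper_force: 22.5
```

Run:
```python
from h import *
go(.5012,.3043,.055,40)
```

```text
t 8.25 pos [0.5035 0.3036 0.0622] yaw 39.74 delta [ 2.  -1.3  7.2] spin -0.0045 F [ 0.2 -0.2 -1.7] w 0.646 gf 22.5 q6 -0.32
```

Call:
arm_command --pt "1 -1 2 0 0.6" --pt "2 -1 4 0 0.6" --pt "2 -1 5 0 0.6" --pt "2 -1 6 0 0.6" --pt "2 -1 6 0 0.6"

```text
time: 8.75
position: [0.5011, 0.3046, 0.0558]
orientation: [-0.0, 0.424, 0.905, -0.0]
contact_force: [0.6, -0.8, -0.9]
gripper_width: 0.647
gripper_force: 22.6
```

Call:
arm_command --pt "0 0 1 0 0.6" --pt "0 0 2 0 0.6" --pt "0 0 3 0 0.6" --pt "0 0 3 0 0.6"

```text
time: 9.15
position: [0.5014, 0.3048, 0.0536]
orientation: [0.0, 0.425, 0.905, 0.0]
contact_force: [-1.7, 0.3, 2.8]
gripper_width: 0.646
gripper_force: 23.0
```

Call:
arm_command --pt "0 0 1 0 0.6" --pt "0 0 2 0 0.6" --pt "0 0 3 0 0.6" --pt "0 0 3 0 0.6"

```text
time: 9.55
position: [0.5015, 0.305, 0.0502]
orientation: [0.0, 0.424, 0.905, 0.001]
contact_force: [-1.5, 3.1, 3.5]
gripper_width: 0.644
gripper_force: 23.7
```

Call:
arm_command --pt "0 0 0.6 0 0.6" --pt "0 0 0.6 0 0.6" --pt "0 0 -10 0 0.6" --pt "0 0 -30 0 0.6" --pt "0 0 -30 0 0.6"

```text
time: 10.05
position: [0.5028, 0.3046, 0.0821]
orientation: [0.002, 0.424, 0.905, 0.001]
contact_force: [0.8, 0.1, -1.5]
gripper_width: 0.65
gripper_force: 23.3
```

Run:
```python
from h import *
s=vision.grab_frame("side");crop(s,215,110,90,75,8,"tilt.png")
o=ctrl.get_obs();print(o["time"],o["position"],o["contact_force"])
p=o["position"];a=np.radians(130);ux=np.array([np.cos(a),np.sin(a)]);uy=np.array([-ux[1],ux[0]])
for n,(x,y,z) in {"earF near bot":(77,11,0),"front near bot":(65,28,0),"front far top":(65,-28,8),"rear near bot":(-65,28,0),"ear R end near bot":(-77,11,0)}.items():
    r=[]
    for sl in (0,.1,.16,.22):
        d=(x+43.5)/1000;q=p[:2]+ux*d+uy*y/1000
        r.append(((proj(s,[*q,p[2]-.0235+z/1000-sl*d])[0]-[215,110])*8+3.5).round().tolist())
    print(n,r)
```

```text
10.1 [0.50206504 0.3043663  0.08090195] [-1.08039321 -0.19644363 -1.25951382]
earF near bot [[111.0, 339.0], [115.0, 363.0], [117.0, 378.0], [120.0, 392.0]]
front near bot [[123.0, 361.0], [127.0, 384.0], [129.0, 397.0], [131.0, 410.0]]
front far top [[168.0, 280.0], [171.0, 302.0], [173.0, 315.0], [174.0, 328.0]]
rear near bot [[419.0, 392.0], [419.0, 387.0], [419.0, 384.0], [419.0, 382.0]]
ear R end near bot [[459.0, 374.0], [458.0, 367.0], [458.0, 362.0], [457.0, 358.0]]
```

View pics/tilt.png

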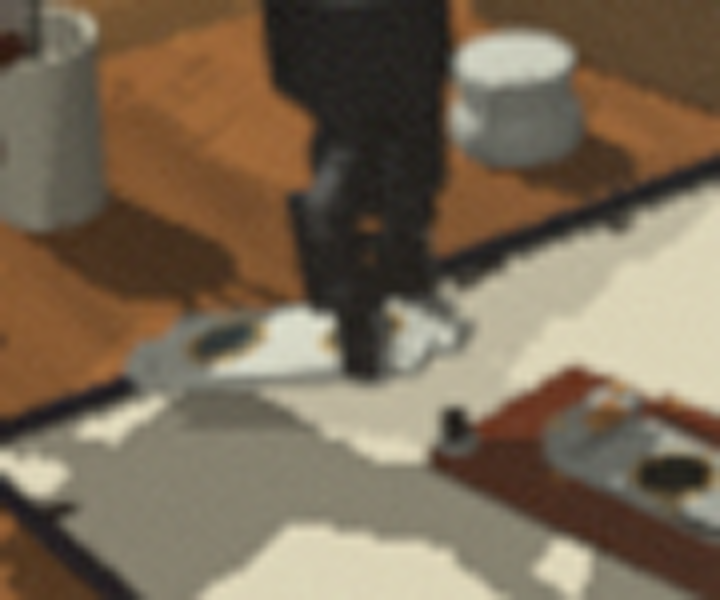

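Tilt is about 0.15–0.18, so the rear is up by about 25 mm, which is in range. Now I'll go over the bracket with the ear about 10 mm short of the mouth.

Run:
```python
from h import *
go(.5912,.1101,.115,11.5)
```

```text
t 10.1 pos [0.5021 0.3044 0.0809] yaw 39.76 delta [-206.4  -55.6  -33.9] spin 0.4932 F [-1.1 -0.2 -1.3] w 0.648 gf 23.3 q6 -0.32
```

Call:
arm_command --pt "0 0 -34 0 0.6" --pt "-40 -10 -34 0.1 0.6" --pt "-80 -21 -34 0.2 0.6" --pt "-120 -32 -34 0.3 0.6" --pt "-160 -43 -34 0.4 0.6" --pt "-195 -53 -34 0.49 0.6" --pt "-206 -56 -34 0.493 0.6" --pt "-206 -56 -34 0.493 0.6" --force 30

```text
time: 10.9
position: [0.5898, 0.1087, 0.1128]
orientation: [-0.001, 0.633, 0.774, -0.001]
contact_force: [-0.1, -0.1, -1.7]
gripper_width: 0.643
gripper_force: 36.4
```

Run:
```python
from h import *
go(.5912,.1101,.067,11.5)
```

```text
t 10.9 pos [0.5898 0.1087 0.1128] yaw 11.4 delta [ 1.1  1.7 45.8] spin -0.0017 F [-0.1 -0.1 -1.7] w 0.643 gf 36.4 q6 -0.19
```

Call:
arm_command --pt "0 1 15 -0.002 0.6" --pt "1 1 30 -0.002 0.6" --pt "1 2 42 -0.002 0.6" --pt "1 2 45 -0.002 0.6" --pt "1 2 45 -0.002 0.6"

```text
time: 11.4
position: [0.5906, 0.1125, 0.0674]
orientation: [-0.001, 0.631, 0.775, -0.001]
contact_force: [0.4, -0.2, -0.6]
gripper_width: 0.642
gripper_force: 36.4
```

Run:
```python
from h import *
go(.5912,.1101,.062,11.5)
o=ctrl.get_obs();print(o["moment"])
```

```text
t 11.4 pos [0.5906 0.1125 0.0674] yaw 11.7 delta [-2.4  0.1  5.4] spin 0.0035 F [ 0.4 -0.2 -0.6] w 0.642 gf 36.4 q6 -0.18
[-0.06993678  0.01261643  0.00405748]
```

Call:
arm_command --pt "0 0 1 0 0.6" --pt "0 0 2 0 0.6" --pt "0 0 3 0 0.6" --pt "0 0 4 0 0.6" --pt "0 0 4 0 0.6"

```text
time: 11.9
position: [0.5917, 0.1117, 0.065]
orientation: [0.0, 0.632, 0.775, 0.0]
contact_force: [-0.1, 1.2, -1.7]
gripper_width: 0.64
gripper_force: 36.4
```

Run:
```python
from h import *
go(.5912,.1101,.062,11.5)
o=ctrl.get_obs();print(o["moment"])
```

```text
t 11.9 pos [0.5917 0.1117 0.065 ] yaw 11.63 delta [-1.5 -0.8  3. ] spin 0.0022 F [-0.1  1.2 -1.7] w 0.64 gf 36.4 q6 -0.18
[-0.09801759 -0.00240079  0.00699381]
```

Call:
arm_command --pt "-1 -1 1 0.002 0.6" --pt "-1 -1 2 0.002 0.6" --pt "-1 -1 3 0.002 0.6" --pt "-1 -1 3 0.002 0.6"

```text
time: 12.3
position: [0.591, 0.1105, 0.0621]
orientation: [0.0, 0.633, 0.774, 0.0]
contact_force: [-1.9, -0.6, -0.3]
gripper_width: 0.642
gripper_force: 36.6
```

Run:
```python
from h import *
go(.5912,.1101,.062,11.5)
o=ctrl.get_obs();print(o["moment"])
```

```text
t 12.3 pos [0.591  0.1105 0.0621] yaw 11.51 delta [-0.4  0.1  0.1] spin 0.0002 F [-1.9 -0.6 -0.3] w 0.642 gf 36.6 q6 -0.18
[ 0.00119242  0.07510549 -0.02552822]
```

Light contact with the seat came where I expected it: 0.0621 measured against 0.062 predicted. Now I'm sliding forward gently.

Call:
arm_command --pt "1.5 0 -0.3 0 0.6" --pt "3 0 -0.3 0 0.6" --pt "4.5 0 -0.3 0 0.6" --pt "6 0 -0.3 0 0.6" --pt "7 0 -0.3 0 0.6" --pt "8 0 -0.3 0 0.6" --pt "8 0 -0.3 0 0.6"

```text
time: 13.0
position: [0.5893, 0.1187, 0.0623]
orientation: [-0.0, 0.633, 0.774, 0.0]
contact_force: [-0.3, 1.2, -0.2]
gripper_width: 0.641
gripper_force: 36.5
```

```bash
cat >> h.py <<'E'
B=np.array([.5793,.1689]);UX=np.array([-.1994,.9799]);UY=np.array([-.9799,-.1994])
def st():
    o=ctrl.get_obs();d=o["position"][:2]-B;F=np.array(o["contact_force"]);m=np.array(o["moment"])
    print("t",round(o["time"],2),"along",round(d@UX*1e3,1),"lat",round(d@UY*1e3,1),"z",round(o["position"][2]*1e3,1),"F along/lat/z",(F[:2]@UX).round(1),(F[:2]@UY).round(1),F[2].round(1),"M along/lat/z",(m[:2]@UX).round(3),(m[:2]@UY).round(3),m[2].round(3),"w",round(o["gripper_width"],3))
E
python3 -c "
from h import *
st(); go(.5912,.1101,.062,11.5)"
```

```text
t 13.0 along -51.2 lat 0.3 z 62.3 F along/lat/z 1.2 0.0 -0.2 M along/lat/z -0.039 -0.057 0.055 w 0.641
t 13.0 pos [0.5893 0.1187 0.0623] yaw 11.52 delta [-8.8  0.2  0.3] spin 0.0003 F [-0.3  1.2 -0.2] w 0.641 gf 36.5 q6 -0.17
```

Call:
arm_command --pt "1 0 0 0 0.6" --pt "2 0 0 0 0.6" --pt "3 0 0 0 0.6" --pt "4 0 0 0 0.6" --pt "4 0 0 0 0.6"

```text
time: 13.5
position: [0.5885, 0.1225, 0.0623]
orientation: [-0.0, 0.633, 0.774, 0.0]
contact_force: [0.4, -0.1, -0.7]
gripper_width: 0.639
gripper_force: 36.5
```

```bash
python3 -c "
from h import *
st()"
```

```text
t 13.5 along -47.3 lat 0.3 z 62.3 F along/lat/z -0.2 -0.4 -0.7 M along/lat/z 0.014 -0.051 -0.022 w 0.639
```

Call:
arm_command --pt "1 0 0 0 0.6" --pt "2 0 0 0 0.6" --pt "3 0 0 0 0.6" --pt "3 0 0 0 0.6"

```text
time: 13.9
position: [0.5879, 0.1255, 0.0623]
orientation: [-0.0, 0.633, 0.775, 0.0]
contact_force: [0.4, -0.1, 0.4]
gripper_width: 0.642
gripper_force: 36.5
```

```bash
python3 -c "
from h import *
st()"
```

```text
t 13.9 along -44.2 lat 0.3 z 62.3 F along/lat/z -0.2 -0.4 0.4 M along/lat/z -0.038 -0.053 -0.059 w 0.642
```

Call:
arm_command --pt "1 0 0 0 0.6" --pt "2 0 0 0 0.6" --pt "3 0 0 0 0.6" --pt "3 0 0 0 0.6"

```text
time: 14.3
position: [0.5875, 0.128, 0.0624]
orientation: [0.0, 0.633, 0.775, -0.0]
contact_force: [0.1, -2.3, 0.6]
gripper_width: 0.638
gripper_force: 36.6
```

```bash
python3 -c "
from h import *
st()"
```

```text
t 14.3 along -41.8 lat 0.1 z 62.4 F along/lat/z -2.3 0.4 0.6 M along/lat/z 0.042 0.515 0.004 w 0.638
```

Call:
arm_command --pt "0.7 0 0 0 0.6" --pt "1.4 0 0 0 0.6" --pt "2 0 0 0 0.6" --pt "2 0 0 0 0.6"

```text
time: 14.7
position: [0.5873, 0.1295, 0.0625]
orientation: [0.001, 0.632, 0.775, -0.0]
contact_force: [1.2, -5.4, -0.1]
gripper_width: 0.645
gripper_force: 36.6
```

```bash
python3 -c "
from h import *
st()"
```

```text
t 14.7 along -40.2 lat 0.0 z 62.5 F along/lat/z -5.6 -0.1 -0.1 M along/lat/z 0.023 0.855 -0.015 w 0.645
```

Call:
arm_command --pt "0.5 0 0 0 0.6" --pt "1 0 0 0 0.6" --pt "1.5 0 0 0 0.6" --pt "1.5 0 0 0 0.6"

```text
time: 15.1
position: [0.5874, 0.1298, 0.0628]
orientation: [0.002, 0.632, 0.775, -0.001]
contact_force: [1.2, -9.9, 1.5]
gripper_width: 0.646
gripper_force: 36.7
```

```bash
python3 -c "
from h import *
st()"
```

```text
t 15.1 along -39.9 lat -0.1 z 62.8 F along/lat/z -9.9 0.8 1.5 M along/lat/z 0.142 1.486 0.066 w 0.646
```

Call:
arm_command --pt "0.4 0 0 0 0.6" --pt "0.8 0 0 0 0.6" --pt "0.8 0 0 0 0.6"

```text
time: 15.4
position: [0.5875, 0.1299, 0.0629]
orientation: [0.002, 0.632, 0.775, -0.001]
contact_force: [1.4, -12.1, 2.2]
gripper_width: 0.642
gripper_force: 36.7
```

```bash
python3 -c "
from h import *
st();o=ctrl.get_obs();print(o['position'],o['orientation'])"
```

```text
t 15.4 along -39.8 lat -0.2 z 62.9 F along/lat/z -12.1 1.0 2.2 M along/lat/z 0.211 1.834 0.052 w 0.642
[0.58745338 0.129906   0.0629287 ] [ 0.00235767  0.6317502   0.77516703 -0.00148475]
```

It didn't move at 12 N, so the ear has met the back. I'm easing the push, lowering the rear gently towards the clip slope, then letting go.

Call:
arm_command --pt "-1.5 0 0 0 0.6" --pt "-2.3 0 1 0 0.6" --pt "-2.5 0 2.5 0 0.6" --pt "-2.6 0 4 0 0.6" --pt "-2.8 0 5.5 0 0.6" --pt "-3 0 7 0 0.6" --pt "-3 0 7 0 0.6" --force 20

```text
time: 16.1
position: [0.5877, 0.1288, 0.0558]
orientation: [0.001, 0.632, 0.775, -0.0]
contact_force: [1.2, -6.3, 2.5]
gripper_width: 0.64
gripper_force: 36.8
```

```bash
python3 -c "
from h import *
st()"
```

```text
t 16.1 along -41.0 lat -0.2 z 55.8 F along/lat/z -6.4 0.0 2.5 M along/lat/z 0.07 0.8 0.043 w 0.64
```

Call:
arm_command --pt "-1 0 0.5 0 0.6" --pt "-1 0 0.5 0 0.7" --pt "-1 0 0.5 0 0.8" --pt "-1 0 0.5 0 0.85" --pt "-1 0 0.5 0 0.85"

```text
time: 16.6
position: [0.5869, 0.129, 0.0545]
orientation: [-0.0, 0.633, 0.775, -0.0]
contact_force: [0.1, -0.1, -0.0]
gripper_width: 0.848
gripper_force: 0.0
```

```bash
python3 -c "
from h import *
st()"
```

```text
t 16.6 along -40.6 lat 0.5 z 54.5 F along/lat/z -0.1 -0.1 -0.0 M along/lat/z -0.025 0.022 -0.003 w 0.848
```

Call:
arm_command --pt "0 0 -15 0 0.85" --pt "0 0 -35 0 0.85" --pt "-5 0 -60 0 0.5" --pt "-15 0 -60 0 0" --pt "-15 0 -60 0 0" --pt "-15 0 -60 0 0" --pt "-15 0 -50 0 0" --pt "-15 0 -45 0 0"

```text
time: 17.4
position: [0.5889, 0.114, 0.0974]
orientation: [-0.001, 0.633, 0.775, -0.001]
contact_force: [0.1, -0.2, -0.8]
gripper_width: 0.002
gripper_force: 0.0
```

```bash
python3 -c "
from h import *
st(); p=B-.0557*UX; go(p[0],p[1],.072,11.5)"
```

```text
t 17.4 along -55.8 lat 1.6 z 97.4 F along/lat/z -0.2 -0.1 -0.8 M along/lat/z 0.032 0.034 -0.032 w 0.002
t 17.4 pos [0.5889 0.114  0.0974] yaw 11.52 delta [ 0.   1.7 25.4] spin 0.0004 F [ 0.1 -0.2 -0.8] w 0.002 gf 0.0 q6 -0.18
```

Call:
arm_command --pt "0 1 15 0 0" --pt "0 1.5 24 0 0" --pt "0 1.5 27 0 0" --pt "0 1.5 29 0 0" --pt "0 1.5 31 0 0" --pt "0 1.5 31 0 0"

```text
time: 18.0
position: [0.5919, 0.1141, 0.0689]
orientation: [0.0, 0.633, 0.774, 0.0]
contact_force: [-0.7, -0.4, -0.1]
gripper_width: 0.001
gripper_force: 0.0
```

```bash
python3 -c "
from h import *
st()"
```

```text
t 18.0 along -56.2 lat -1.4 z 68.9 F along/lat/z -0.3 0.7 -0.1 M along/lat/z -0.005 0.024 0.053 w 0.001
```

Call:
arm_command --pt "0 1 1 0 0" --pt "0 1 2 0 0" --pt "0 1 3 0 0" --pt "0 1 4 0 0" --pt "0 1 5 0 0" --pt "0 1 5 0 0"

```text
time: 18.6
position: [0.5928, 0.1143, 0.0639]
orientation: [0.0, 0.633, 0.774, 0.0]
contact_force: [-0.3, -0.6, 0.5]
gripper_width: 0.001
gripper_force: 0.4
```

```bash
python3 -c "
from h import *
st()"
```

```text
t 18.6 along -56.1 lat -2.3 z 63.9 F along/lat/z -0.5 0.4 0.5 M along/lat/z 0.073 0.059 -0.04 w 0.001
```

Call:
arm_command --pt "0 -2.3 -1 0 0" --pt "0 -2.3 1 0 0" --pt "0 -2.3 2 0 0" --pt "0 -2.3 3 0 0" --pt "0 -2.3 3 0 0"

```text
time: 19.1
position: [0.5909, 0.1139, 0.0613]
orientation: [0.0, 0.633, 0.775, 0.0]
contact_force: [-1.3, -0.6, 3.8]
gripper_width: 0.003
gripper_force: 1.9
```

```bash
python3 -c "
from h import *
st()"
```

```text
t 19.1 along -56.2 lat -0.4 z 61.3 F along/lat/z -0.4 1.4 3.8 M along/lat/z 0.079 0.058 0.002 w 0.003
```

Call:
arm_command --pt "0 0 1 0 0" --pt "0 0 2 0 0" --pt "0 0 3 0 0" --pt "0 0 4 0 0" --pt "0 0 4 0 0"

```text
time: 19.6
position: [0.5901, 0.1138, 0.0562]
orientation: [-0.0, 0.633, 0.774, -0.0]
contact_force: [0.8, -0.2, 0.6]
gripper_width: 0.0
gripper_force: 0.3
```

```bash
python3 -c "
from h import *
st()"
```

```text
t 19.6 along -56.1 lat 0.4 z 56.2 F along/lat/z -0.4 -0.7 0.6 M along/lat/z -0.069 0.071 0.043 w 0.0
```

The force dropped away, so it has probably snapped in. I'll follow down lightly to check it is seated.

Call:
arm_command --pt "0 0 1.5 0 0" --pt "0 0 3 0 0" --pt "0 0 4 0 0" --pt "0 0 5 0 0" --pt "0 0 5 0 0"

```text
time: 20.1
position: [0.5901, 0.114, 0.053]
orientation: [-0.001, 0.633, 0.775, -0.001]
contact_force: [-4.1, -1.6, 9.2]
gripper_width: 0.001
gripper_force: 4.4
```

```bash
python3 -c "
from h import *
st()"
```

```text
t 20.1 along -55.9 lat 0.4 z 53.0 F along/lat/z -0.7 4.3 9.2 M along/lat/z 0.717 -0.076 0.004 w 0.001
```

Call:
arm_command --pt "0 0 0.5 0 0" --pt "0 0 1 0 0" --pt "0 0 1 0 0"

```text
time: 20.4
position: [0.5902, 0.1141, 0.053]
orientation: [-0.001, 0.632, 0.775, -0.001]
contact_force: [-6.3, 0.5, 13.7]
gripper_width: 0.003
gripper_force: 6.7
```

```bash
python3 -c "
from h import *
st()"
```

```text
t 20.4 along -55.9 lat 0.3 z 53.0 F along/lat/z 1.7 6.1 13.7 M along/lat/z 1.133 -0.111 -0.001 w 0.003
```

Solid at 53.0 mm, which agrees with flat seating (52–53). I'm retracting well clear for a final look.

Call:
arm_command --pt "0 0 -6 0 0" --pt "0 0 -25 0 0" --pt "0 0 -60 0 0" --pt "0 0 -110 0 0" --pt "-50 0 -150 0 0" --pt "-100 0 -160 0 0" --pt "-150 0 -160 0 0" --pt "-200 0 -160 0 0"

```text
time: 21.2
position: [0.6283, -0.0705, 0.2119]
orientation: [0.001, 0.632, 0.775, 0.001]
contact_force: [0.9, 1.0, -0.1]
gripper_width: -0.001
gripper_force: 0.0
```

Call:
arm_command --pt "-50 0 0 0 0" --pt "-100 0 0 0 0" --pt "-100 0 0 0 0"

```text
time: 21.5
position: [0.6479, -0.1731, 0.21]
orientation: [0.001, 0.635, 0.772, -0.001]
contact_force: [1.1, 1.6, -0.5]
gripper_width: -0.002
gripper_force: 0.0
```

Run:
```python
from h import *
t=vision.grab_frame("top");s=vision.grab_frame("side")
a=cv2.resize(t["color"][110:186,168:298],None,fx=6,fy=6,interpolation=2);b=cv2.resize(s["color"][145:200,262:347],None,fx=5,fy=5,interpolation=2)
im=np.zeros((a.shape[0],780,3),np.uint8);im[:]=a[:,:780]
k=600-im.shape[0]; b=cv2.resize(b,None,fx=1,fy=1)[:600]
z=np.zeros((600,800,3),np.uint8); a4=cv2.resize(a,(600,350)); z[:350,:600]=a4; z[350:350+245,:380]=cv2.resize(b,(380,245))
z[350:595,385:795]=cv2.resize(t["color"][85:245,330-200:482],(410,245))
cv2.imwrite("pics/final.png",z); st()
```

```text
t 21.6 along -343.7 lat 0.5 z 209.6 F along/lat/z 0.2 -0.4 0.2 M along/lat/z -0.004 0.002 -0.047 w -0.0
```

View pics/final.png

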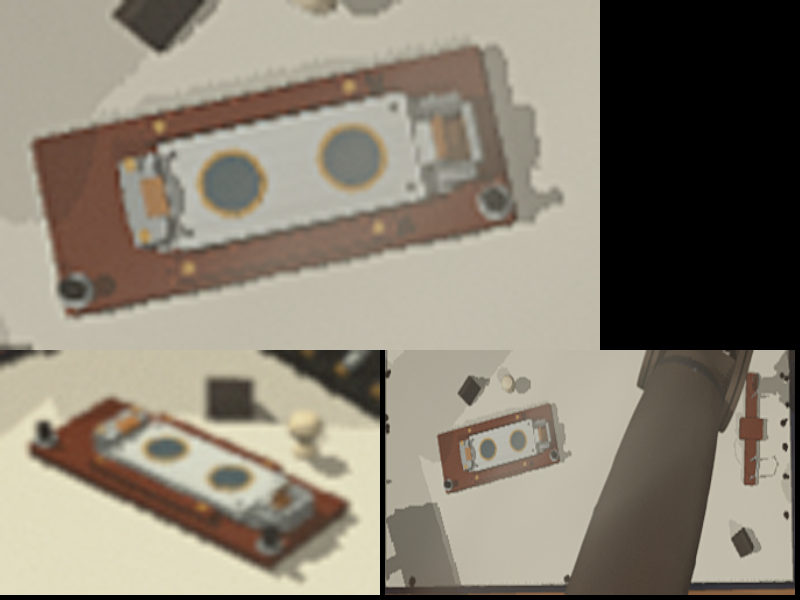

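The top view shows the plate between the rails. The +x ear is under the bridge at (150,195), the other ear is under the clip at (450,135), and the rings are 26.6 px apart, so the plate is level. Nothing else has moved as far as I can see. Handing in.

```bash
python3 -c "
from rig import job
print(job.finish_job())"
```

```text
the job is handed in; nothing more can be done
None
```

The lens plate is back in the bracket and sitting flat: the front ear met the back of the closed slot, the rear ear snapped under the clip, and the arm was clear when I handed in at about 21.6 s of the 48 s allowed; the hand-in gave no verdict.

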